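Put the cover plate back on the outlet box

ROBOT

A 7-joint arm with a two-finger parallel gripper is mounted at the origin on the work surface. World frame = base frame: x ahead of the robot, y to its left, z up, the work surface at z = 0. Lengths are in mm, angles in rad, forces in N, time in s.
With the tool pointing down it reaches from about 425 to 800 mm from the base axis. Payload 8.3 kg.
Tool frame: the origin (TCP) lies midway between the tips of the shut fingers; the grasp point (between the pads) lies 19 mm behind it; z points along the fingers, y is the direction in which the jaws open and shut (so a half turn about z gives the same grasp; the last joint's range is limited). The gripper opens to 85 mm and grips with 20 to 120 N. Pads are 22 mm wide; open, the fingers measure 114 mm over their backs; the gripper's body (76 mm by 85 mm) begins 54 mm behind the grasp point. The pads swing forward as they close: fully open they stand 13 mm farther back than shut.
Start: joints at [1.234, 0.383, 0.016, 1.37, -0.006, 1.388, -0.046], TCP at [169.033, -601.69, 231.279] pointing down, gripper open.
Joint ranges: [-2.95, 2.95], [-0.25, 2.06], [-1.52, 1.56], [0.18, 2.33], [-1.44, 4.58], [0.02, 2.06], [-3.01, 3.01]. Speed limits (rad/s): [2.39, 2.39, 3.01, 3.01, 3.14, 3.14, 3.14].

INTERFACE

Orientations are given as a unit quaternion [w, x, y, z].
In Python, from plant import r gives the robot as it stands.
- The arm moves only by the tool servo_tool, never from a script. Its argument "motion" is a list of rows, each an object of numbers: "ax", "ay", "az": the turn, a rotation vector about the tool's x, y, z in units of 6 degrees (1.0 is 6 degrees); "x", "y", "z": the shift along the tool's x, y, z in units of 25 mm (1.0 is 25 mm); "jaw": the closure in counts, from 0 (fully open) to 255 (shut). In form: [{"ax": .., "ay": .., "az": .., "x": .., "y": .., "z": .., "jaw": ..}, ...]. A call has exactly 10 rows; each row shifts and turns the pose as measured when the row begins, along the tool's axes as they then stand; what a row does not reach is not made up. A row lasts 1/10 s, in which the tool goes at most 50 mm and 8.59 degrees, less where a joint would pass 70% of its speed; a pose out of reach is approached as far as the arm can. A call is refused whole if a number of a shift passes 1 or a number of a turn 1, either way. A call with a gripper value outside its range is refused whole. The fingers move at their own pace and stop on an object; "grip_force" is the grip in N (left out, the last holds). Time passes only in rows, so rows that do not move let the fingers close, or fill a call up. It gives the time, the measured TCP pose, the force and the opening at its end, in the units of the state.
- r.get_state(): the state, without advancing time (a new reading comes with each control period).
- r.get_image(name): name is "scene" or "side" or "wrist"; returns (picture, depth): 384x512x3 uint8, red, green, blue; 384x512 float32, mm along the optical axis (not along the pixel's ray), 0 where there is no reading.
- r.camera_params(name): a dict with "fx", "fy", "cx", "cy" (pixels), "R" (3x3) and "t" (3): a world point X has camera coordinates R X + t; the wrist camera has in their place "T_tool_cam" (4x4, takes a point from camera to tool coordinates, whose origin is the TCP and whose axes are the flange's). Camera axes: x right, y down, z forward; pixel columns grow to the right and rows downward; lengths in mm; the calibration is good to about 2 mm. A picture is of the moment at which its call begins: read the wrist's pose just before it. camera_params takes no time and is no camera call.
- r.sign_off(): hands the job in, once; it reports no verdict.
The state is a dict: "time_s": time; "qpos": joint angles; "dq": joint speeds; "effort": joint torques, N m; "position": TCP position; "tcp_rot": TCP orientation; "force": force on the tool from outside, world axes, zero at the start; "moment": the same for the moment, N m; "gripper_width": finger opening in mm.
Only numpy, scipy, OpenCV 4.12 (cv2) and the standard library are available. Lean on these libraries where they do the work, as an engineer would, in place of code of your own. Each camera call takes 0.05 s, during which the arm holds its last target. There are 200 camera calls.

TASK

The outlet box's thin metal cover plate lies flat in the shallow channel on top of the dark steel power unit, where fingers cannot get round it. Press on it by feel, only as hard as it needs, and slide it, still flat, out over the open front edge until enough overhangs to grip (about a third of its length, without letting it tip off), then grip the overhanging end by its two long sides, carry it to the open white outlet box and lay it down gently, centred and lengthwise, so that it closes the box completely. Be gentle throughout: the channel's floor is thin sheet, do not drop the plate, and leave the screwdriver, adapter and carton where they are.

Things in the scene. Friction and masses are not known exactly. Their poses are not given: they have to be found in the camera images.
- unit: dark steel power unit, fixed, 165 mm (its x) by 78 mm; z up, origin under its middle, 60 mm below its flat level top (the channel floor), which is 60 to 75 mm above the table, differing each time. On the top: two side rails along the whole length (6 mm thick, 8 mm high, 66 mm apart inside) and a like rear lip at +x; the channel is open at its -x end, roughly towards the robot
- unit_edge (a point): middle of the unit's front top edge, where the channel floor ends (x = -82.5 mm, z = 60 mm in the unit's frame), table below. The floor is a thin panel on stiff rubber mounts: it gives only 1 mm per 25 N and bends for good if pressed with over 18 N; a spring clip in the +y rail at x = -30 mm holds the plate sideways with about 4 N
- plate_center (a point): centre (half-way up) of the loose aluminium cover plate, 120 mm (its x) by 62 mm by 4 mm, 60 to 120 g, four dark screw marks; it starts flat in the channel, its x along the unit's, held against the -y rail by a spring clip (4 mm free at the other side), rear edge 2 to 12 mm from the rear lip. Shut fingertips pressed on it with 8 to 14 N drag it along; with only a few N the finger slips on it
- plate_front (a point): middle of the plate's front (-x) end, half-way up, 60 mm from plate_center; it starts about 27 to 37 mm behind the unit's front edge
- outlet: white plastic outlet box, open at the top with black sockets inside, fixed, 104 mm (its x) by 48 mm (its y) by 50 mm high, walls 4 mm; origin at the centre of its underside on the table
- outlet_rim (a point): centre of the outlet box's open mouth, at rim height (50 mm above the table); the plate, resting on the rim and centred, overhangs the box by 8 mm at each end and 7 mm at each side, its centre 2 mm above this point; either way round will do
- driver: screwdriver lying on the table, a bystander; leave it alone
- adapter: black mains adapter 95 x 45 x 30 mm on the table, a bystander; origin at the centre of its underside; leave it alone
- carton: small closed carton 110 x 80 x 60 mm on the table, a bystander; origin at the centre of its underside; leave it alone
- floor: the thin sprung floor panel of the unit's channel, 159 x 66 mm, on which the plate lies; its origin is that of the unit
There are look-alikes about, which are no part of the job. There is more than one size of the part that bears plate_center; the job needs the smallest.

How it is judged (in metres and radians):
On the way, in this order (a step that is already met when the one before it is completed fails the run):
1. the plate has been slid out flat along the channel so that its front end overhangs the unit's front edge by 25 mm or more, while still resting on the unit (x of plate_front in the frame of unit_edge below -0.025 m and x of plate_center in the frame of unit_edge above 0 m and z of plate_center in the frame of unit_edge below 0.006 m and angle between plate_center's own z axis and vertical below 0.06 rad and contact force between plate and unit above 0.05 N), for 0.2 s.
2. the plate is held by the fingers clear of the unit (contact force between plate and the fingers above 1 N and z of plate_center in the frame of unit_edge above 0.015 m), for 0.2 s.
At the end, for the whole second after the job is handed in: the plate lies flat (within 0.04 rad) and at rest on the outlet box's rim, centre within 6 mm of the box's centre, lengthwise with it within 0.1 rad (either way round), released (horizontal distance between plate_center and outlet_rim below 0.006 m and angle between the x axis of plate_center and the x axis of outlet_rim, either way round below 0.1 rad and angle between plate_center's own z axis and vertical below 0.04 rad and z of plate_center in the frame of outlet_rim between 0 and 0.004 m and linear speed of plate below 0.01 m/s and not (contact force between plate and the fingers above 0.05 N)); the robot touches nothing.
It fails at once if the plate is pressed onto the power unit with more than 18 N (contact force between plate and floor above 18 N).
It fails at once if the plate is slammed or pressed onto the outlet box with more than 40 N (contact force between plate and outlet above 40 N).
It fails at once if the plate drops to the table (height (world z) of plate_center below 0.035 m).
It fails at once if the screwdriver, adapter or carton is moved by more than 15 mm (distance of any of driver, adapter, carton from where it was at the start of the episode above 0.015 m).
It also fails if it takes over 66 s, if anything falls off the work surface, if the arm or the gripper's body presses on something with over 40 N, if the wrist force passes 120 N, or if a joint passes its speed limit or range.

## Working session

There is one attempt and no reset: what is moved stays moved. The work goes in short steps, Python scripts to look and compute and a tool call to move; the robot and the scene stay as the last step left them, time stands still between calls to the robot, and variables do not carry over. Pictures are saved under pics/ and viewed, about 8 in all and at most 12, crops included, and the job is handed in when it is done.

Besides the shell and the picture viewer there is one more tool, called in YAML: its name, and indented under it one key for each argument. servo_tool: Moves the arm, as the interface text tells. Its arguments: {"type":"object","properties":{"motion":{"type":"array"},"grip_force":{"type":"number"}},"required":["motion"]}

```bash
mkdir -p pics; ls; python3 - <<'E'
from plant import r
import cv2,numpy as np
s=r.get_state(); print(s)
ims=[]
for n in ["scene","side","wrist"]:
    p,d=r.get_image(n); np.savez(f'pics/{n}0.npz',p=p,d=d); ims.append(p[...,::-1])
    print(n,r.camera_params(n))
cv2.imwrite('pics/a.png',np.ascontiguousarray(ims[0]));cv2.imwrite('pics/b.png',np.hstack([cv2.resize(ims[1],(400,300)),cv2.resize(ims[2],(400,300))]))
E
```

```text
pics
{'time_s': 0.0, 'qpos': array([ 1.23410116,  0.38426221,  0.01634223,  1.37117709, -0.00628572,
        1.38818373, -0.04651218]), 'dq': array([ 1.07470134e-03, -1.77362580e-04,  1.14174926e-03, -3.89479264e-04,
        3.80401245e-04,  7.86424869e-04, -1.91971489e-05]), 'effort': array([-1.44357682e-04, -6.27584982e+01,  8.44093077e-01, -3.71813893e+01,
        1.64738781e-02,  1.43725891e-02, -3.45346130e-06]), 'position': array([ 168.90188609, -601.21768612,  230.25323223]), 'tcp_rot': array([-9.78440773e-04,  9.90637969e-01,  1.36511662e-01, -1.54652965e-04]), 'force': array([ 0.64718669,  0.01672815, -0.32819649]), 'moment': array([ 0.04213108, -0.02207813, -0.00533603]), 'gripper_width': 85.00987927521042}
scene {'fx': 481.79872557932896, 'fy': 481.79872557932896, 'cx': 258.01130044342347, 'cy': 199.40913783344166, 'R': array([[ 0.48514508,  0.87431111, -0.0146399 ],
       [ 0.66321937, -0.37882083, -0.64547258],
       [-0.56988975,  0.30343838, -0.76364313]]), 't': array([-281.64949017, -360.423258  , 1671.62329306])}
side {'fx': 477.71787805982933, 'fy': 477.71787805982933, 'cx': 251.955283493356, 'cy': 190.57982416947064, 'R': array([[ 0.97115277, -0.23794532,  0.01563065],
       [-0.14443289, -0.6391142 , -0.75542847],
       [ 0.18974044,  0.73137888, -0.65504466]]), 't': array([-586.44966882,  152.8962053 , 1263.78334845])}
wrist {'fx': 303.57129212446984, 'fy': 303.57129212446984, 'cx': 258.7188061313276, 'cy': 194.39288489338182, 'T_tool_cam': array([[-4.43706996e-04, -9.50651407e-01, -3.10260704e-01,
         7.95112645e+01],
       [ 9.99999781e-01, -5.74105082e-04,  3.28971423e-04,
         2.70407306e-01],
       [-4.90859394e-04, -3.10260491e-01,  9.50651454e-01,
        -1.43704803e+02],
       [ 0.00000000e+00,  0.00000000e+00,  0.00000000e+00,
         1.00000000e+00]])}
```

View pics/a.png

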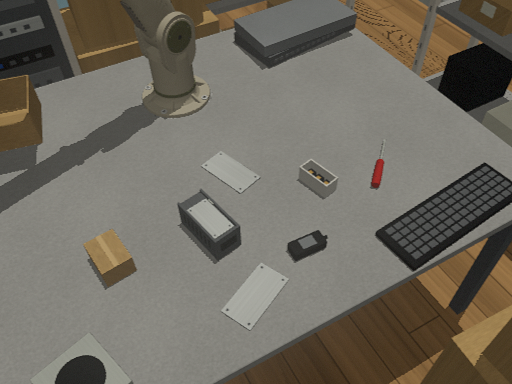

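View pics/b.png

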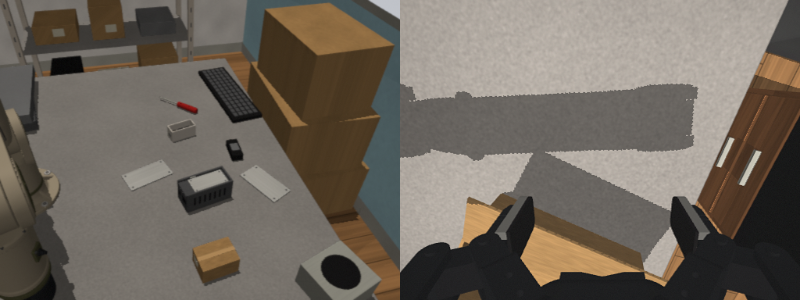

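The scene view shows the unit with the plate at about (210,220), the outlet box at (318,178), decoy plates on the table at (230,172) and (255,295), the driver at (378,168), the adapter at (307,245) and the carton at (110,257). Next I'll measure them.

```bash
cat > h.py <<'E'
import numpy as np,cv2
from plant import r
def cloud(d,P,R=None,t=None):
    v,u=np.mgrid[:d.shape[0],:d.shape[1]]
    c=np.stack([(u-P['cx'])/P['fx']*d,(v-P['cy'])/P['fy']*d,d],-1)
    if 'R' in P: return (c-P['t'])@P['R']
    T=P['T_tool_cam']; c=c@T[:3,:3].T+T[:3,3]
    return c@R.T+t
def rot(q):
    from scipy.spatial.transform import Rotation as Ro
    return Ro.from_quat([q[1],q[2],q[3],q[0]]).as_matrix()
def ray(uv,P,z):  # pixel -> world on plane z (fixed cams)
    c=np.array([(uv[0]-P['cx'])/P['fx'],(uv[1]-P['cy'])/P['fy'],1]); o=-P['R'].T@P['t']; dd=P['R'].T@c
    return o+dd*(z-o[2])/dd[2]
E
python3 - <<'E'
from h import *
for n in ["scene","side"]:
    z=np.load(f'pics/{n}0.npz');W=cloud(z['d'],r.camera_params(n))
    ok=(z['d']>0)&(W[...,2]>15)&(W[...,2]<150)&(W[...,0]>150)&(W[...,0]<900)&(abs(W[...,1])<600)
    k,l,st,ce=cv2.connectedComponentsWithStats(ok.astype(np.uint8))
    for i in range(1,k):
        if st[i,4]<80: continue
        w=W[l==i]; top=np.percentile(w[:,2],97); m=w[w[:,2]>top-12]
        print(n,ce[i].round(),st[i,4],'top',top.round(1),cv2.minAreaRect(m[:,:2].astype(np.float32)), np.histogram(w[:,2],bins=np.arange(15,95,5))[0])
E
```

```text
scene [378. 171.] 231 top 28.4 ((635.470947265625, 374.14361572265625), (24.257205963134766, 139.0530242919922), 43.74687576293945) [ 55 116  58   2   0   0   0   0   0   0   0   0   0   0   0]
scene [318. 176.] 768 top 51.6 ((586.28125, 192.38150024414062), (107.17666625976562, 53.04866027832031), 14.324857711791992) [ 65 117 124  91  83  83 128  77   0   0   0   0   0   0   0]
scene [440. 212.] 4068 top 26.5 ((839.9911499023438, 411.09283447265625), (121.46479797363281, 378.2320251464844), 0.36000898480415344) [1422 2262  384    0    0    0    0    0    0    0    0    0    0    0
    0]
scene [210. 223.] 2374 top 83.2 ((592.5679931640625, -151.1236114501953), (168.59556579589844, 80.87633514404297), 11.237858772277832) [ 53  68  62  62  60  60  63  77  66  63  81 328 954 364  13]
scene [110. 256.] 1599 top 63.9 ((557.8034057617188, -409.3363342285156), (113.47130584716797, 80.12906646728516), 7.705233097076416) [ 37  48  35  48  53  43  42  45 496 745   7   0   0   0   0]
scene [307. 244.] 644 top 33.8 ((762.1531372070312, 48.35676574707031), (104.97583770751953, 48.29924011230469)
[... 951 characters left out ...]
11), 88.26185607910156) [ 31  31 127 196   4   0   0   0   0   0   0   0   0   0   0]
side [261. 240.] 2653 top 83.4 ((592.3077392578125, -149.947509765625), (167.94454956054688, 82.77079010009766), 10.850512504577637) [ 83  93  74  92  96  82  99  97  93  93 101 333 905 400  12]
side [275. 330.] 2298 top 63.2 ((555.611083984375, -408.6908264160156), (111.04834747314453, 83.13875579833984), 7.410902976989746) [  64   79   66   74   81   79   71   85  664 1029    6    0    0    0
    0]
side [422. 349.] 4085 top 88.8 ((829.3936157226562, -532.015869140625), (141.775634765625, 137.43792724609375), 0.8978058099746704) [  39   52   48   50   51   59   57   60   65   64   71   65   65  929
 2391]
```

servo_tool:
  motion:
    - {"x": 1,"y": -0.6,"az": 0.04,"jaw": 0}
    - {"x": 1,"y": -0.6,"az": 0.04,"jaw": 0}
    - {"x": 1,"y": -0.6,"az": 0.04,"jaw": 0}
    - {"x": 1,"y": -0.6,"az": 0.04,"jaw": 0}
    - {"x": 1,"y": -0.6,"az": 0.04,"jaw": 0}
    - {"x": 1,"y": -0.6,"az": 0.04,"jaw": 0}
    - {"x": 1,"y": -0.6,"az": 0.04,"jaw": 0}
    - {"x": 1,"y": -0.6,"az": 0.04,"jaw": 0}
    - {"x": 1,"y": -0.6,"az": 0.04,"jaw": 0}
    - {"x": 1,"y": -0.6,"az": 0.04,"jaw": 0}

```text
invalid input
```

servo_tool:
  motion:
    - {"x": 1,"y": -0.6,"az": 0.04,"jaw": 0}
    - {"x": 1,"y": -0.6,"az": 0.04,"jaw": 0}
    - {"x": 1,"y": -0.6,"az": 0.04,"jaw": 0}
    - {"x": 1,"y": -0.6,"az": 0.04,"jaw": 0}
    - {"x": 1,"y": -0.6,"az": 0.04,"jaw": 0}
    - {"x": 1,"y": -0.6,"az": 0.04,"jaw": 0}
    - {"x": 1,"y": -0.6,"az": 0.04,"jaw": 0}
    - {"x": 1,"y": -0.6,"az": 0.04,"jaw": 0}
    - {"x": 0.5,"y": -0.3,"az": 0.0,"jaw": 0}
    - {"x": 0,"y": 0,"az": 0.0,"jaw": 0}

```text
invalid input
```

```bash
cat > wr.py <<'E'
from h import *
import sys
def wrist(name):
    s=r.get_state(); p,d=r.get_image("wrist"); np.savez(f'pics/{name}.npz',p=p,d=d,q=s['tcp_rot'],t=s['position'])
    cv2.imwrite(f'pics/{name}.png',p[...,::-1]); R=rot(s['tcp_rot'])
    print(s['time_s'],s['position'].round(2),'yaw',np.degrees(np.arctan2(R[1,0],R[0,0])).round(2),'z',R[:,2].round(4),s['force'].round(2),s['gripper_width'])
    return p,d,cloud(d,r.camera_params("wrist"),R,s['position'])
if __name__=='__main__': wrist(sys.argv[1])
E
python3 wr.py w1
```

```text
0.15 [ 168.92 -601.33  230.51] yaw 15.69 z [-4.0e-04  1.4e-03 -1.0e+00] [0.3  0.3  0.07] 85.91549435634218
```

View pics/w1.png

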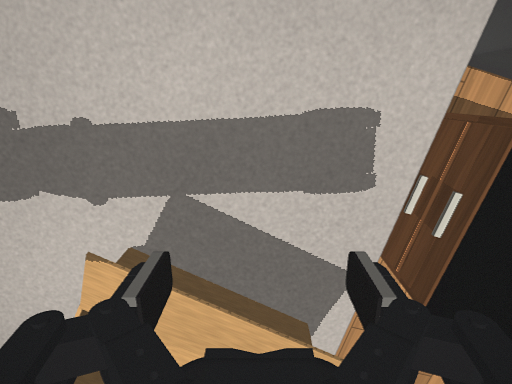

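The moves were refused because every row needs all seven keys, so the picture shows the same start view. I'll resend them complete.

servo_tool:
  motion:
    - {"ax": 0,"ay": 0,"az": 0.04,"x": 1,"y": -0.6,"z": 0,"jaw": 0}
    - {"ax": 0,"ay": 0,"az": 0.04,"x": 1,"y": -0.6,"z": 0,"jaw": 0}
    - {"ax": 0,"ay": 0,"az": 0.04,"x": 1,"y": -0.6,"z": 0,"jaw": 0}
    - {"ax": 0,"ay": 0,"az": 0.04,"x": 1,"y": -0.6,"z": 0,"jaw": 0}
    - {"ax": 0,"ay": 0,"az": 0.04,"x": 1,"y": -0.6,"z": 0,"jaw": 0}
    - {"ax": 0,"ay": 0,"az": 0.04,"x": 1,"y": -0.6,"z": 0,"jaw": 0}
    - {"ax": 0,"ay": 0,"az": 0.04,"x": 1,"y": -0.6,"z": 0,"jaw": 0}
    - {"ax": 0,"ay": 0,"az": 0.04,"x": 1,"y": -0.6,"z": 0,"jaw": 0}
    - {"ax": 0,"ay": 0,"az": 0.04,"x": 1,"y": -0.6,"z": 0,"jaw": 0}
    - {"ax": 0,"ay": 0,"az": 0.04,"x": 1,"y": -0.6,"z": 0,"jaw": 0}

```text
time_s: 1.2
position: [374.9, -388.8, 227.6]
tcp_rot: [-0.002, 0.994, 0.11, -0.002]
force: [0.4, -0.2, -0.2]
gripper_width: 85.4
```

servo_tool:
  motion:
    - {"ax": 0,"ay": 0,"az": 0.03,"x": 1,"y": -0.73,"z": 0,"jaw": 0}
    - {"ax": 0,"ay": 0,"az": 0.03,"x": 1,"y": -0.73,"z": 0,"jaw": 0}
    - {"ax": 0,"ay": 0,"az": 0.03,"x": 1,"y": -0.73,"z": 0,"jaw": 0}
    - {"ax": 0,"ay": 0,"az": 0.03,"x": 1,"y": -0.73,"z": 0,"jaw": 0}
    - {"ax": 0,"ay": 0,"az": 0.03,"x": 1,"y": -0.73,"z": 0,"jaw": 0}
    - {"ax": 0,"ay": 0,"az": 0.03,"x": 1,"y": -0.73,"z": 0,"jaw": 0}
    - {"ax": 0,"ay": 0,"az": 0.03,"x": 1,"y": -0.73,"z": 0,"jaw": 0}
    - {"ax": 0,"ay": 0,"az": 0.03,"x": 1,"y": -0.73,"z": 0,"jaw": 0}
    - {"ax": 0,"ay": 0,"az": 0.03,"x": 1,"y": -0.73,"z": 0,"jaw": 0}
    - {"ax": 0,"ay": 0,"az": 0.03,"x": 1,"y": -0.73,"z": 0,"jaw": 0}

```text
time_s: 2.2
position: [588.9, -149.5, 225.9]
tcp_rot: [-0.002, 0.996, 0.092, -0.004]
force: [0.3, -0.1, -0.7]
gripper_width: 85.8
```

servo_tool:
  motion:
    - {"ax": 0,"ay": 0,"az": 0,"x": 1,"y": -0.73,"z": 0,"jaw": 0}
    - {"ax": 0,"ay": 0,"az": 0,"x": 0.5,"y": -0.4,"z": 0,"jaw": 0}
    - {"ax": 0,"ay": 0,"az": 0,"x": 0,"y": 0,"z": 0,"jaw": 0}
    - {"ax": 0,"ay": 0,"az": 0,"x": 0,"y": 0,"z": 0,"jaw": 0}
    - {"ax": 0,"ay": 0,"az": 0,"x": 0,"y": 0,"z": 0,"jaw": 0}
    - {"ax": 0,"ay": 0,"az": 0,"x": 0,"y": 0,"z": 0,"jaw": 0}
    - {"ax": 0,"ay": 0,"az": 0,"x": 0,"y": 0,"z": 0,"jaw": 0}
    - {"ax": 0,"ay": 0,"az": 0,"x": 0,"y": 0,"z": 0,"jaw": 0}
    - {"ax": 0,"ay": 0,"az": 0,"x": 0,"y": 0,"z": 0,"jaw": 0}
    - {"ax": 0,"ay": 0,"az": 0,"x": 0,"y": 0,"z": 0,"jaw": 0}

```text
time_s: 3.2
position: [620.2, -115.8, 224.9]
tcp_rot: [-0.002, 0.996, 0.091, -0.005]
force: [0.3, 0.4, -0.3]
gripper_width: 85.3
```

```bash
python3 wr.py w2
```

```text
3.2 [ 620.19 -115.79  224.94] yaw 10.45 z [-0.0098  0.0025 -0.9999] [ 0.34  0.38 -0.3 ] 85.30949231405731
```

View pics/w2.png

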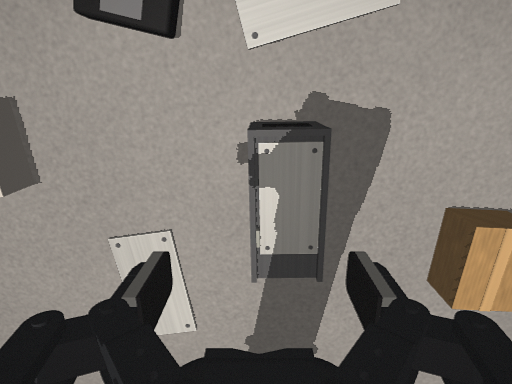

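The wrist view shows the unit with the plate lying at rows 142–254 and columns 258–325, against the -y (right) rail. The screw marks are at (267,151), (314,150), (267,247) and (310,247), and the open front edge is at about row 280.

```bash
cat > meas.py <<'E'
from h import *
import sys
z=np.load(f'pics/{sys.argv[1]}.npz'); R=rot(z['q']); W=cloud(z['d'],r.camera_params('wrist'),R,z['t']); g=cv2.cvtColor(z['p'],cv2.COLOR_RGB2GRAY)
print('plate z',np.median(W[180:230,285:310,2]),W[180:230,285:310,2].std(),'floor z',np.median(W[262:272,270:310,2]),'table',np.median(W[300:330,270:310,2]))
ok=((W[...,2]>60)&(W[...,2]<95)).astype(np.uint8); ok[300:]=0
k,l,st,ce=cv2.connectedComponentsWithStats(ok); i=1+st[1:,4].argmax(); w=W[l==i]
print('unit',cv2.minAreaRect(w[:,:2].astype(np.float32)), 'railz',np.percentile(w[:,2],[90,97]))
for a,b in ((267,151),(314,150),(267,247),(310,247)):
    s=g[b-6:b+7,a-6:a+7].astype(float); wt=np.clip(np.median(s)-25-s,0,None); v,u=np.mgrid[b-6:b+7,a-6:a+7]
    print((u*wt).sum()/wt.sum(),(v*wt).sum()/wt.sum())
# edges along columns/rows (gray profiles)
print(g[120:290,290].tolist()); print('row200',[round(x) for x in W[200,240:345,2]]); print('row200g',g[200,240:345].tolist()); print('colz',[round(x) for x in W[120:290,290,2]])
E
python3 meas.py w2
```

```text
plate z 78.40416742640232 20.02149597648561 floor z 74.43605735303433 table 1.0572626073494433
unit ((592.2157592773438, -150.33241271972656), (165.92359924316406, 78.37692260742188), 11.202287673950195) railz [82.51929698 83.15691132]
266.52884615384613 151.4158653846154
314.355 150.115
268.2437202987101 248.22063815342838
310.27899686520374 246.89655172413794
[85, 64, 41, 29, 17, 21, 33, 46, 46, 76, 100, 53, 53, 56, 56, 56, 54, 53, 53, 53, 52, 56, 95, 117, 113, 113, 113, 112, 114, 113, 113, 113, 111, 113, 113, 112, 112, 113, 114, 113, 114, 113, 112, 113, 113, 113, 114, 113, 114, 113, 112, 113, 114, 114, 113, 114, 113, 113, 113, 113, 113, 113, 112, 113, 113, 113, 113, 112, 113, 112, 112, 112, 114, 112, 113, 113, 113, 113, 113, 113, 112, 113, 112, 111, 112, 112, 112, 111, 111, 112, 112, 111, 111, 111, 109, 112, 111, 111, 111, 111, 110, 111, 109, 109, 109, 110, 110, 109, 111, 110, 111, 111, 111, 111, 111, 109, 108, 110, 110, 110, 110, 111, 109, 109, 109, 110, 110, 108, 108, 109, 108, 107, 110, 108, 55, 52, 57, 54, 55, 56, 54, 55, 52, 54, 55, 55, 55, 54, 56, 53, 54, 52, 53, 53, 53, 53,
[... 931 characters left out ...]
5, 88, 89, 89, 89, 88, 87]
colz [1, 1, 12, 32, 41, 51, 60, 65, 74, 80, 83, 81, 84, 82, 83, 83, 74, 73, 74, 76, 75, 74, 77, 78, 78, 79, 79, 78, 80, 79, 77, 78, 78, 79, 79, 78, 78, 78, 78, 78, 79, 79, 78, 79, 79, 78, 79, 79, 78, 368, 79, 78, 79, 79, 79, 78, 78, 80, 78, 78, 78, 78, 76, 78, 78, 79, 79, 78, 78, 79, 79, 78, 78, 79, 76, 78, 77, 78, 79, 79, 79, 78, 80, 78, 80, 78, 79, 80, 78, 79, 78, 79, 78, 77, 79, 78, 78, 79, 79, 79, 78, 368, 78, 80, 79, 79, 79, 78, 79, 77, 79, 78, 78, 80, 78, 78, 79, 79, 78, 78, 78, 79, 80, 77, 77, 78, 79, 79, 80, 77, 77, 79, 78, 78, 74, 74, 74, 75, 73, 74, 75, 75, 75, 74, 74, 76, 75, 73, 75, 74, 74, 75, 75, 75, 75, 73, 74, 75, 0, 1, 1, 2, 1, 1, 0, 2, 1, 0, 1, 0]
```

```bash
cat >> h.py <<'E'
U=np.array([592.3,-150.2]); UY=np.radians(11.15)
def inunit(p):
    c,s=np.cos(UY),np.sin(UY); d=np.asarray(p)[:2]-U; return np.array([c*d[0]+s*d[1],-s*d[0]+c*d[1]])
def wray(uv,q,t,z):
    P=r.camera_params('wrist');T=P['T_tool_cam'];R=rot(q); c=np.array([(uv[0]-P['cx'])/P['fx'],(uv[1]-P['cy'])/P['fy'],1])
    o=R@T[:3,3]+t; d=R@T[:3,:3]@c; return o+d*(z-o[2])/d[2]
E
python3 - <<'E'
from h import *
z=np.load('pics/w2.npz')
for n,uv,h in (('rear',(290,141.7),78.4),('front',(290,253.7),78.4),('edge',(290,277.7),74.4),('L',(259,200),78.4),('R',(320,200),78.4),('m1',(266.5,151.4),78.4),('m2',(314.4,150.1),78.4),('m3',(268.2,248.2),78.4),('m4',(310.3,246.9),78.4)):
    w=wray(uv,z['q'],z['t'],h); print(n,w.round(1),inunit(w).round(1))
print('tcp',inunit(z['t']))
E
```

```text
rear [ 661.2 -138.2   78.4] [69.9 -1.6]
front [ 543.7 -163.9   78.4] [-50.3  -4. ]
edge [ 511.8 -171.2   74.4] [-83.  -5.]
L [ 598.  -119.9   78.4] [11.5 28.6]
R [ 609.2 -180.6   78.4] [ 10.7 -33.1]
m1 [ 648.  -118.    78.4] [60.9 20.8]
m2 [ 657.6 -162.9   78.4] [ 61.6 -25.1]
m3 [ 546.  -139.5   78.4] [-43.4  19.4]
m4 [ 555.7 -183.4   78.4] [-42.3 -25.5]
tcp [34.0156929  28.37009975]
```

servo_tool:
  motion:
    - {"ax": -0.04,"ay": 0.09,"az": -0.12,"x": -0.1,"y": 0.3,"z": 0,"jaw": 255}
    - {"ax": 0,"ay": 0,"az": 0,"x": 0,"y": 0.3,"z": 0.8,"jaw": 255}
    - {"ax": 0,"ay": 0,"az": 0,"x": 0,"y": 0.3,"z": 0.8,"jaw": 255}
    - {"ax": 0,"ay": 0,"az": 0,"x": 0,"y": 0.3,"z": 0.8,"jaw": 255}
    - {"ax": 0,"ay": 0,"az": 0,"x": 0,"y": 0,"z": 0.8,"jaw": 255}
    - {"ax": 0,"ay": 0,"az": 0,"x": 0,"y": 0,"z": 0.8,"jaw": 255}
    - {"ax": 0,"ay": 0,"az": 0,"x": 0,"y": 0,"z": 0.3,"jaw": 255}
    - {"ax": 0,"ay": 0,"az": 0,"x": 0,"y": 0,"z": 0,"jaw": 255}
    - {"ax": 0,"ay": 0,"az": 0,"x": 0,"y": 0,"z": 0,"jaw": 255}
    - {"ax": 0,"ay": 0,"az": 0,"x": 0,"y": 0,"z": 0,"jaw": 255}

```text
time_s: 4.25
position: [625.0, -151.8, 117.2]
tcp_rot: [0.002, 0.995, 0.099, 0.004]
force: [-0.3, -0.3, 0.3]
gripper_width: 0.0
```

```bash
cat > st.py <<'E'
from h import *
s=r.get_state();R=rot(s['tcp_rot']);p=s['position']
print(round(s['time_s'],2),'pos',p.round(2),'unit',inunit(p).round(1),'yaw',np.degrees(np.arctan2(R[1,0],R[0,0])).round(2),'tilt x,y(tool z in tool-ish)',(R[:,:2].T[:, :3]@np.array([0,0,1])).round(4),'F',s['force'].round(2),'w',round(s['gripper_width'],1))
E
python3 st.py
```

```text
4.25 pos [ 624.97 -151.82  117.22] unit [31.7 -7.9] yaw 11.39 tilt x,y(tool z in tool-ish) [0.0083 0.0055] F [-0.32 -0.28  0.26] w 0.0
```

servo_tool:
  motion:
    - {"ax": 0.03,"ay": -0.05,"az": 0.02,"x": 0,"y": -0.15,"z": 0.5,"jaw": 255}
    - {"ax": 0,"ay": 0,"az": 0,"x": 0,"y": -0.05,"z": 0.4,"jaw": 255}
    - {"ax": 0,"ay": 0,"az": 0,"x": 0,"y": 0,"z": 0.25,"jaw": 255}
    - {"ax": 0,"ay": 0,"az": 0,"x": 0,"y": 0,"z": 0,"jaw": 255}
    - {"ax": 0,"ay": 0,"az": 0,"x": 0,"y": 0,"z": 0,"jaw": 255}
    - {"ax": 0,"ay": 0,"az": 0,"x": 0,"y": 0,"z": 0,"jaw": 255}
    - {"ax": 0,"ay": 0,"az": 0,"x": 0,"y": 0,"z": 0,"jaw": 255}
    - {"ax": 0,"ay": 0,"az": 0,"x": 0,"y": 0,"z": 0,"jaw": 255}
    - {"ax": 0,"ay": 0,"az": 0,"x": 0,"y": 0,"z": 0,"jaw": 255}
    - {"ax": 0,"ay": 0,"az": 0,"x": 0,"y": 0,"z": 0,"jaw": 255}

```text
time_s: 5.25
position: [625.8, -146.4, 88.7]
tcp_rot: [0.002, 0.995, 0.098, 0.004]
force: [-0.0, -1.0, -0.7]
gripper_width: -0.1
```

```bash
python3 st.py
```

```text
5.25 pos [ 625.76 -146.38   88.71] unit [33.6 -2.7] yaw 11.3 tilt x,y(tool z in tool-ish) [0.0067 0.0038] F [-0.04 -0.99 -0.67] w -0.1
```

servo_tool:
  motion:
    - {"ax": 0,"ay": -0.03,"az": 0,"x": -0.1,"y": 0,"z": 0.08,"jaw": 255}
    - {"ax": 0.02,"ay": 0,"az": 0,"x": 0,"y": 0,"z": 0.08,"jaw": 255}
    - {"ax": 0,"ay": 0,"az": 0,"x": 0,"y": 0,"z": 0.08,"jaw": 255}
    - {"ax": 0,"ay": 0,"az": 0,"x": 0,"y": 0,"z": 0.04,"jaw": 255}
    - {"ax": 0,"ay": 0,"az": 0,"x": 0,"y": 0,"z": 0.02,"jaw": 255}
    - {"ax": 0,"ay": 0,"az": 0,"x": 0,"y": 0,"z": 0.02,"jaw": 255}
    - {"ax": 0,"ay": 0,"az": 0,"x": 0,"y": 0,"z": 0.02,"jaw": 255}
    - {"ax": 0,"ay": 0,"az": 0,"x": 0,"y": 0,"z": 0,"jaw": 255}
    - {"ax": 0,"ay": 0,"az": 0,"x": 0,"y": 0,"z": 0,"jaw": 255}
    - {"ax": 0,"ay": 0,"az": 0,"x": 0,"y": 0,"z": 0,"jaw": 255}

```text
time_s: 6.25
position: [623.1, -146.9, 79.5]
tcp_rot: [0.001, 0.995, 0.098, 0.002]
force: [0.6, -0.3, 0.2]
gripper_width: 0.0
```

```bash
python3 st.py
```

```text
6.25 pos [ 623.13 -146.95   79.47] unit [30.9 -2.8] yaw 11.3 tilt x,y(tool z in tool-ish) [0.0033 0.0015] F [ 0.65 -0.35  0.2 ] w 0.0
```

servo_tool:
  motion:
    - {"ax": 0,"ay": 0,"az": 0,"x": 0,"y": 0,"z": 0.01,"jaw": 255}
    - {"ax": 0,"ay": 0,"az": 0,"x": 0,"y": 0,"z": 0.01,"jaw": 255}
    - {"ax": 0,"ay": 0,"az": 0,"x": 0,"y": 0,"z": 0.01,"jaw": 255}
    - {"ax": 0,"ay": 0,"az": 0,"x": 0,"y": 0,"z": 0.01,"jaw": 255}
    - {"ax": 0,"ay": 0,"az": 0,"x": 0,"y": 0,"z": 0.01,"jaw": 255}
    - {"ax": 0,"ay": 0,"az": 0,"x": 0,"y": 0,"z": 0.01,"jaw": 255}
    - {"ax": 0,"ay": 0,"az": 0,"x": 0,"y": 0,"z": 0.01,"jaw": 255}
    - {"ax": 0,"ay": 0,"az": 0,"x": 0,"y": 0,"z": 0.01,"jaw": 255}
    - {"ax": 0,"ay": 0,"az": 0,"x": 0,"y": 0,"z": 0.01,"jaw": 255}
    - {"ax": 0,"ay": 0,"az": 0,"x": 0,"y": 0,"z": 0.01,"jaw": 255}

```text
time_s: 7.25
position: [623.3, -147.0, 77.5]
tcp_rot: [0.001, 0.995, 0.098, 0.002]
force: [-1.4, 0.3, 3.0]
gripper_width: 0.3
```

```bash
python3 st.py
```

```text
7.25 pos [ 623.27 -146.99   77.49] unit [31.  -2.8] yaw 11.3 tilt x,y(tool z in tool-ish) [0.0038 0.0018] F [-1.35  0.34  2.96] w 0.3
```

servo_tool:
  motion:
    - {"ax": 0,"ay": 0,"az": 0,"x": 0,"y": 0,"z": 0.008,"jaw": 255}
    - {"ax": 0,"ay": 0,"az": 0,"x": 0,"y": 0,"z": 0.008,"jaw": 255}
    - {"ax": 0,"ay": 0,"az": 0,"x": 0,"y": 0,"z": 0,"jaw": 255}
    - {"ax": 0,"ay": 0,"az": 0,"x": 0,"y": 0,"z": 0,"jaw": 255}
    - {"ax": 0,"ay": 0,"az": 0,"x": 0,"y": 0,"z": 0,"jaw": 255}
    - {"ax": 0,"ay": 0,"az": 0,"x": 0,"y": 0,"z": 0,"jaw": 255}
    - {"ax": 0,"ay": 0,"az": 0,"x": 0,"y": 0,"z": 0,"jaw": 255}
    - {"ax": 0,"ay": 0,"az": 0,"x": 0,"y": 0,"z": 0,"jaw": 255}
    - {"ax": 0,"ay": 0,"az": 0,"x": 0,"y": 0,"z": 0,"jaw": 255}
    - {"ax": 0,"ay": 0,"az": 0,"x": 0,"y": 0,"z": 0,"jaw": 255}

```text
time_s: 8.25
position: [623.3, -147.0, 77.5]
tcp_rot: [0.001, 0.995, 0.098, 0.002]
force: [-1.1, -0.3, 2.2]
gripper_width: -0.1
```

```bash
python3 st.py
```

```text
8.25 pos [ 623.26 -146.99   77.48] unit [31.  -2.8] yaw 11.3 tilt x,y(tool z in tool-ish) [0.0039 0.002 ] F [-1.12 -0.3   2.19] w -0.1
```

servo_tool:
  motion:
    - {"ax": 0,"ay": 0,"az": 0,"x": 0,"y": 0,"z": 0.016,"jaw": 255}
    - {"ax": 0,"ay": 0,"az": 0,"x": 0,"y": 0,"z": 0.016,"jaw": 255}
    - {"ax": 0,"ay": 0,"az": 0,"x": 0,"y": 0,"z": 0.016,"jaw": 255}
    - {"ax": 0,"ay": 0,"az": 0,"x": 0,"y": 0,"z": 0.016,"jaw": 255}
    - {"ax": 0,"ay": 0,"az": 0,"x": 0,"y": 0,"z": 0.016,"jaw": 255}
    - {"ax": 0,"ay": 0,"az": 0,"x": 0,"y": 0,"z": 0.016,"jaw": 255}
    - {"ax": 0,"ay": 0,"az": 0,"x": 0,"y": 0,"z": 0.016,"jaw": 255}
    - {"ax": 0,"ay": 0,"az": 0,"x": 0,"y": 0,"z": 0.016,"jaw": 255}
    - {"ax": 0,"ay": 0,"az": 0,"x": 0,"y": 0,"z": 0.016,"jaw": 255}
    - {"ax": 0,"ay": 0,"az": 0,"x": 0,"y": 0,"z": 0.016,"jaw": 255}

```text
time_s: 9.25
position: [623.3, -147.0, 77.3]
tcp_rot: [0.001, 0.995, 0.098, 0.003]
force: [-2.5, -0.3, 5.1]
gripper_width: -0.2
```

```bash
python3 st.py
```

```text
9.25 pos [ 623.31 -146.96   77.34] unit [31.1 -2.8] yaw 11.3 tilt x,y(tool z in tool-ish) [0.0049 0.0033] F [-2.45 -0.3   5.11] w -0.2
```

servo_tool:
  motion:
    - {"ax": 0,"ay": 0,"az": 0,"x": 0,"y": 0,"z": 0.022,"jaw": 255}
    - {"ax": 0,"ay": 0,"az": 0,"x": 0,"y": 0,"z": 0.026,"jaw": 255}
    - {"ax": 0,"ay": 0,"az": 0,"x": 0,"y": 0,"z": 0.03,"jaw": 255}
    - {"ax": 0,"ay": 0,"az": 0,"x": 0,"y": 0,"z": 0.03,"jaw": 255}
    - {"ax": 0,"ay": 0,"az": 0,"x": 0,"y": 0,"z": 0.03,"jaw": 255}
    - {"ax": 0,"ay": 0,"az": 0,"x": 0,"y": 0,"z": 0.03,"jaw": 255}
    - {"ax": 0,"ay": 0,"az": 0,"x": -0.04,"y": 0,"z": 0.03,"jaw": 255}
    - {"ax": 0,"ay": 0,"az": 0,"x": -0.06,"y": 0,"z": 0.03,"jaw": 255}
    - {"ax": 0,"ay": 0,"az": 0,"x": -0.08,"y": 0,"z": 0.03,"jaw": 255}
    - {"ax": 0,"ay": 0,"az": 0,"x": -0.08,"y": 0,"z": 0.03,"jaw": 255}

```text
time_s: 10.25
position: [621.6, -147.4, 77.4]
tcp_rot: [0.003, 0.995, 0.099, 0.009]
force: [4.0, 1.0, 5.5]
gripper_width: 0.2
```

```bash
python3 st.py
```

```text
10.25 pos [ 621.64 -147.39   77.36] unit [29.3 -2.9] yaw 11.37 tilt x,y(tool z in tool-ish) [0.0167 0.007 ] F [3.99 1.   5.51] w 0.2
```

servo_tool:
  motion:
    - {"ax": 0.01,"ay": -0.04,"az": 0,"x": -0.04,"y": 0,"z": 0.036,"jaw": 255}
    - {"ax": 0.01,"ay": -0.04,"az": 0,"x": -0.06,"y": 0,"z": 0.04,"jaw": 255}
    - {"ax": 0.01,"ay": -0.04,"az": 0,"x": -0.08,"y": 0,"z": 0.044,"jaw": 255}
    - {"ax": 0.01,"ay": -0.04,"az": 0,"x": -0.1,"y": 0,"z": 0.044,"jaw": 255}
    - {"ax": 0,"ay": -0.04,"az": 0,"x": -0.1,"y": 0,"z": 0.044,"jaw": 255}
    - {"ax": 0,"ay": -0.04,"az": 0,"x": -0.1,"y": 0,"z": 0.044,"jaw": 255}
    - {"ax": 0,"ay": -0.04,"az": 0,"x": -0.1,"y": 0,"z": 0.044,"jaw": 255}
    - {"ax": 0,"ay": -0.04,"az": 0,"x": -0.1,"y": 0,"z": 0.044,"jaw": 255}
    - {"ax": 0,"ay": -0.04,"az": 0,"x": -0.1,"y": 0,"z": 0.044,"jaw": 255}
    - {"ax": 0,"ay": -0.04,"az": 0,"x": -0.1,"y": 0,"z": 0.044,"jaw": 255}

```text
time_s: 11.25
position: [614.7, -148.7, 77.3]
tcp_rot: [0.004, 0.995, 0.101, 0.005]
force: [4.6, 1.2, 6.5]
gripper_width: 0.2
```

```bash
python3 st.py; python3 - <<'E'
from h import *
p,d=r.get_image('scene'); q=np.load('pics/scene0.npz')['p']
cv2.imwrite('pics/c.png',np.hstack([cv2.resize(i[180:270,160:260,::-1],(400,360),interpolation=cv2.INTER_CUBIC) for i in (q,p)]))
s=r.get_state();pw,dw=r.get_image('wrist');W=cloud(dw,r.camera_params('wrist'),rot(s['tcp_rot']),s['position']);np.savez('pics/w3.npz',p=pw,d=dw,q=s['tcp_rot'],t=s['position'])
E
```

```text
11.25 pos [ 614.69 -148.72   77.26] unit [22.3 -2.9] yaw 11.6 tilt x,y(tool z in tool-ish) [0.0089 0.0099] F [4.61 1.17 6.5 ] w 0.2
```

View pics/c.png

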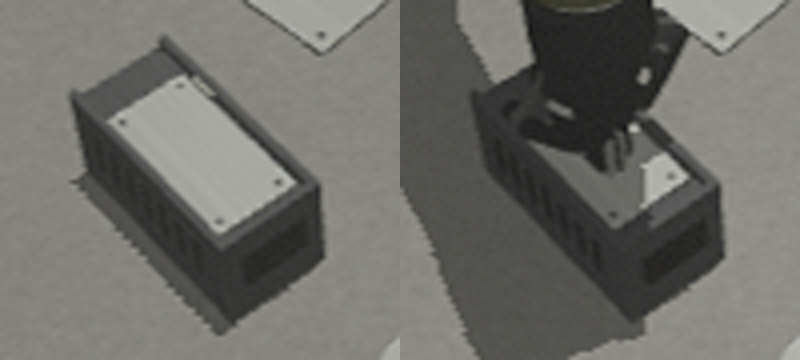

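Compared side by side, the plate's rear gap has grown (rear-lip corner near (700,185) in the right half), so the plate is moving with the finger. I'll measure it from the wrist image.

```bash
cat > rear.py <<'E'
from h import *
import sys
def run(name,new=True):
    if new:
        s=r.get_state();p,d=r.get_image('wrist');np.savez(f'pics/{name}.npz',p=p,d=d,q=s['tcp_rot'],t=s['position'])
    z=np.load(f'pics/{name}.npz');q,t=z['q'],z['t'];W=cloud(z['d'],r.camera_params('wrist'),rot(q),t)
    c,s_=np.cos(UY),np.sin(UY);D=W[...,:2]-U;ux=c*D[...,0]+s_*D[...,1];uy=-s_*D[...,0]+c*D[...,1];Z=W[...,2]
    for lo,hi in ((-28,-8),(5,22)):
        m=(uy>lo)&(uy<hi)&(z['d']>0); f=[]
        for x in np.arange(-20,80,1.0):
            k=m&(abs(ux-x)<1); f.append(np.median(Z[k]) if k.sum()>4 else np.nan)
        f=np.array(f); fl=np.nanmedian(f[[i for i in range(88,93)]]) 
        hi_=[x for x,v in zip(np.arange(-20,80,1.0),f) if np.nanmedian(f[85:92])+1.8<v<90 and x<73]
        print(name,'band',lo,hi,'floor~',np.round(fl,1),'plate rear x ~',max(hi_)+.5 if hi_ else None, 'z', np.round(f[::6],1).tolist())
if __name__=='__main__':
    for n in sys.argv[1:]: run(n,not __import__('os').path.exists(f'pics/{n}.npz'))
E
python3 rear.py w2 w3
```

```text
w2 band -28 -8 floor~ 74.9 plate rear x ~ None z [78.2, 78.3, 78.4, 78.4, 78.4, 78.3, 78.4, 78.9, 265.7, 269.1, 264.6, 288.7, 304.2, 78.3, 78.8, 74.9, 82.3]
w2 band 5 22 floor~ 75.2 plate rear x ~ None z [79.1, 78.3, 78.5, 78.5, 78.4, 78.8, 78.4, 78.4, 78.4, 78.5, 78.3, 307.1, 313.4, 78.3, 78.2, 75.2, 81.7]
w3 band -28 -8 floor~ 74.2 plate rear x ~ 62.5 z [nan, nan, nan, nan, 78.2, 78.1, 78.5, 79.1, 108.1, 129.4, 154.4, 78.2, 78.2, 78.2, 74.2, 74.2, 82.4]
w3 band 5 22 floor~ 74.1 plate rear x ~ 62.5 z [nan, nan, nan, nan, 78.0, 78.0, 78.3, 78.8, 108.0, 128.8, 79.3, 78.2, 78.2, 78.1, 74.2, 74.1, 82.4]
```

servo_tool:
  motion:
    - {"ax": 0.03,"ay": -0.04,"az": 0.01,"x": -0.1,"y": 0,"z": 0.046,"jaw": 255}
    - {"ax": 0.03,"ay": -0.04,"az": 0.01,"x": -0.12,"y": 0,"z": 0.048,"jaw": 255}
    - {"ax": 0.03,"ay": -0.04,"az": 0.01,"x": -0.14,"y": 0,"z": 0.05,"jaw": 255}
    - {"ax": 0.03,"ay": -0.04,"az": 0.01,"x": -0.16,"y": 0,"z": 0.05,"jaw": 255}
    - {"ax": 0.03,"ay": -0.04,"az": 0.01,"x": -0.16,"y": 0,"z": 0.05,"jaw": 255}
    - {"ax": 0.03,"ay": -0.04,"az": 0.01,"x": -0.16,"y": 0,"z": 0.05,"jaw": 255}
    - {"ax": 0.03,"ay": -0.04,"az": 0.01,"x": -0.16,"y": 0,"z": 0.05,"jaw": 255}
    - {"ax": 0.03,"ay": -0.04,"az": 0.01,"x": -0.16,"y": 0,"z": 0.05,"jaw": 255}
    - {"ax": 0.03,"ay": -0.04,"az": 0.01,"x": -0.16,"y": 0,"z": 0.05,"jaw": 255}
    - {"ax": 0.03,"ay": -0.04,"az": 0.01,"x": -0.16,"y": 0,"z": 0.05,"jaw": 255}

```text
time_s: 12.35
position: [595.2, -152.7, 77.2]
tcp_rot: [-0.007, 0.995, 0.098, 0.002]
force: [5.2, 1.5, 6.4]
gripper_width: 0.3
```

```bash
python3 st.py; python3 rear.py w4
```

```text
12.35 pos [ 595.15 -152.7    77.21] unit [ 2.3 -3. ] yaw 11.29 tilt x,y(tool z in tool-ish) [ 0.0062 -0.0136] F [5.23 1.51 6.39] w 0.3
w4 band -28 -8 floor~ 74.2 plate rear x ~ 42.5 z [78.2, 78.2, 78.2, 78.4, 78.8, 104.7, 123.0, 78.2, 78.1, 78.1, 78.1, 74.1, 74.2, 74.2, 74.1, 74.2, 75.1]
w4 band 5 22 floor~ 74.1 plate rear x ~ 42.5 z [78.1, 78.0, 78.3, 78.9, 134.0, 108.4, 78.7, 78.0, 78.0, 78.2, 78.1, 74.2, 74.1, 74.1, 74.0, 74.1, 81.3]
```

servo_tool:
  motion:
    - {"ax": -0.02,"ay": -0.04,"az": 0,"x": -0.14,"y": 0,"z": 0.05,"jaw": 255}
    - {"ax": -0.02,"ay": -0.04,"az": 0,"x": -0.16,"y": 0,"z": 0.052,"jaw": 255}
    - {"ax": -0.02,"ay": -0.04,"az": 0,"x": -0.2,"y": 0,"z": 0.052,"jaw": 255}
    - {"ax": -0.02,"ay": -0.04,"az": 0,"x": -0.2,"y": 0,"z": 0.052,"jaw": 255}
    - {"ax": 0,"ay": -0.04,"az": 0,"x": -0.2,"y": 0,"z": 0.052,"jaw": 255}
    - {"ax": 0,"ay": -0.04,"az": 0,"x": -0.2,"y": 0,"z": 0.052,"jaw": 255}
    - {"ax": 0,"ay": -0.04,"az": 0,"x": -0.2,"y": 0,"z": 0.052,"jaw": 255}
    - {"ax": 0,"ay": -0.04,"az": 0,"x": -0.2,"y": 0,"z": 0.052,"jaw": 255}
    - {"ax": 0,"ay": -0.04,"az": 0,"x": -0.2,"y": 0,"z": 0.052,"jaw": 255}
    - {"ax": 0,"ay": -0.04,"az": 0,"x": -0.14,"y": 0,"z": 0.052,"jaw": 255}

```text
time_s: 13.4
position: [567.5, -158.2, 77.2]
tcp_rot: [0.002, 0.995, 0.101, 0.003]
force: [5.6, 1.7, 7.4]
gripper_width: -0.1
```

```bash
python3 st.py; python3 rear.py w5
```

```text
13.4 pos [ 567.49 -158.23   77.19] unit [-25.9  -3.1] yaw 11.63 tilt x,y(tool z in tool-ish) [0.0056 0.0047] F [5.57 1.66 7.39] w -0.1
w5 band -28 -8 floor~ 74.1 plate rear x ~ 14.5 z [106.5, 129.6, 158.3, 78.2, 78.1, 78.1, 74.1, 74.2, 74.2, 74.1, 74.3, 74.2, 74.1, 74.2, 74.2, 74.2, 77.7]
w5 band 5 22 floor~ 74.2 plate rear x ~ 14.5 z [108.2, 129.2, 156.7, 78.1, 78.1, 78.3, 74.1, 74.1, 74.2, 74.1, 74.2, 74.0, 74.2, 74.2, 74.2, 74.2, 77.8]
```

servo_tool:
  motion:
    - {"ax": 0.01,"ay": -0.04,"az": 0.01,"x": -0.14,"y": 0,"z": 0.052,"jaw": 255}
    - {"ax": 0.01,"ay": -0.04,"az": 0.01,"x": -0.16,"y": 0,"z": 0.052,"jaw": 255}
    - {"ax": 0,"ay": -0.04,"az": 0.01,"x": -0.18,"y": 0,"z": 0.052,"jaw": 255}
    - {"ax": 0,"ay": -0.04,"az": 0,"x": -0.18,"y": 0,"z": 0.052,"jaw": 255}
    - {"ax": 0,"ay": -0.04,"az": 0,"x": -0.18,"y": 0,"z": 0.052,"jaw": 255}
    - {"ax": 0,"ay": -0.04,"az": 0,"x": -0.16,"y": 0,"z": 0.052,"jaw": 255}
    - {"ax": 0,"ay": -0.04,"az": 0,"x": -0.1,"y": 0,"z": 0.045,"jaw": 255}
    - {"ax": 0,"ay": -0.02,"az": 0,"x": 0,"y": 0,"z": 0.02,"jaw": 255}
    - {"ax": 0,"ay": 0,"az": 0,"x": 0,"y": 0,"z": 0,"jaw": 255}
    - {"ax": 0,"ay": 0,"az": 0,"x": 0,"y": 0,"z": 0,"jaw": 255}

```text
time_s: 14.45
position: [553.2, -161.1, 77.3]
tcp_rot: [0.005, 0.995, 0.102, 0.002]
force: [1.6, 0.6, 3.5]
gripper_width: -0.2
```

```bash
python3 st.py; python3 rear.py w6
```

```text
14.45 pos [ 553.15 -161.15   77.32] unit [-40.5  -3.2] yaw 11.7 tilt x,y(tool z in tool-ish) [0.0038 0.0103] F [1.56 0.62 3.52] w -0.2
w6 band -28 -8 floor~ 74.3 plate rear x ~ 0.5 z [78.3, 78.2, 78.3, 78.2, 74.2, 74.2, 74.3, 74.3, 74.2, 74.2, 74.3, 74.2, 74.2, 74.3, 74.3, 74.4, 75.1]
w6 band 5 22 floor~ 74.2 plate rear x ~ -0.5 z [78.3, 78.3, 78.2, 78.3, 74.3, 74.3, 74.3, 74.2, 74.3, 74.2, 74.4, 74.3, 74.3, 74.3, 74.2, 74.3, 74.8]
```

servo_tool:
  motion:
    - {"ax": 0,"ay": 0,"az": 0,"x": 0,"y": 0,"z": -0.1,"jaw": 255}
    - {"ax": 0,"ay": 0,"az": 0,"x": 0,"y": 0,"z": -0.4,"jaw": 255}
    - {"ax": 0.03,"ay": -0.02,"az": 0.05,"x": 0,"y": 0,"z": -0.6,"jaw": 255}
    - {"ax": 0.02,"ay": 0,"az": 0,"x": -0.4,"y": 0,"z": -0.6,"jaw": 0}
    - {"ax": 0,"ay": 0,"az": 0,"x": -0.7,"y": 0,"z": 0,"jaw": 0}
    - {"ax": 0,"ay": 0,"az": 0,"x": -0.8,"y": -0.04,"z": 0,"jaw": 0}
    - {"ax": 0,"ay": 0,"az": 0,"x": -0.6,"y": 0,"z": 0,"jaw": 0}
    - {"ax": 0,"ay": 0,"az": 0,"x": 0,"y": 0,"z": 0,"jaw": 0}
    - {"ax": 0,"ay": 0,"az": 0,"x": 0,"y": 0,"z": 0,"jaw": 0}
    - {"ax": 0,"ay": 0,"az": 0,"x": 0,"y": 0,"z": 0,"jaw": 0}

```text
time_s: 15.5
position: [484.7, -172.9, 121.5]
tcp_rot: [0.001, 0.995, 0.098, -0.005]
force: [-0.2, -0.2, -0.2]
gripper_width: 85.3
```

```bash
python3 st.py; python3 wr.py w7
```

```text
15.5 pos [ 484.7  -172.91  121.5 ] unit [-110.    -1.5] yaw 11.3 tilt x,y(tool z in tool-ish) [-0.0094  0.0011] F [-0.15 -0.16 -0.2 ] w 85.3
15.5 [ 484.7  -172.91  121.5 ] yaw 11.3 z [-0.009  -0.0029 -1.    ] [-0.15 -0.16 -0.2 ] 85.32229408169796
```

View pics/w7.png

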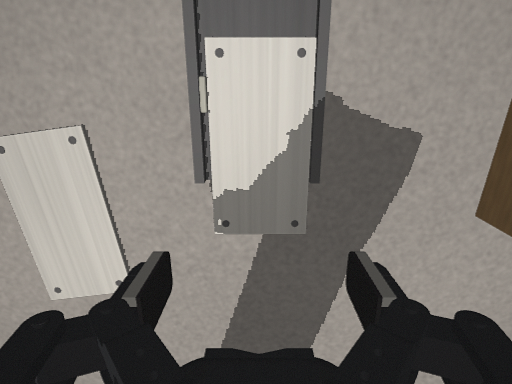

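The plate lies flat and overhangs the unit. Its front end is at row 234, the unit's edge at about row 183, and the screw marks are at (226,223), (294,223), (219,53) and (301,53).

```bash
python3 - <<'E'
from h import *
z=np.load('pics/w7.npz');q,t=z['q'],z['t'];g=cv2.cvtColor(z['p'],cv2.COLOR_RGB2GRAY)
W=[]
for a,b in ((226,223),(294,223),(219,53),(301,53)):
    s=g[b-7:b+8,a-7:a+8].astype(float); wt=np.clip(np.median(s)-30-s,0,None); v,u=np.mgrid[b-7:b+8,a-7:a+8]
    uv=((u*wt).sum()/wt.sum(),(v*wt).sum()/wt.sum()); w=wray(uv,q,t,78.0); W.append(w); print(np.round(uv,1),w.round(1),inunit(w).round(1))
W=np.array(W);c=W.mean(0);f=W[2:].mean(0)-W[:2].mean(0);print('centre',c.round(1),inunit(c).round(1),'yaw',np.degrees(np.arctan2(f[1],f[0])))
w=wray((260,234),q,t,78.0);print('front',inunit(w).round(1)); 
Wc=cloud(z['d'],r.camera_params('wrist'),rot(q),t); print('z front',np.median(Wc[205:228,235:285,2]),'z rear',np.median(Wc[60:100,235:285,2]))
E
```

```text
[225.4 223.2] [ 478.2 -151.9   78. ] [-112.2   20.4]
[294.4 223.1] [ 487.3 -197.1   78. ] [-112.1  -25.7]
[219.   52.3] [ 580.5 -131.5   78. ] [-8.  20.6]
[301.3  52.2] [ 589.5 -176.7   78. ] [ -7.8 -25.5]
centre [ 533.9 -164.3   78. ] [-60.   -2.6] yaw 11.27228239341477
front [-120.2   -2.7]
z front 78.30685982943689 z rear 78.31160856987722
```

servo_tool:
  motion:
    - {"ax": 0,"ay": 0.06,"az": 0,"x": 0.26,"y": 0.035,"z": 0,"jaw": 0}
    - {"ax": 0,"ay": 0,"az": 0,"x": 0,"y": 0,"z": 0.2,"jaw": 0}
    - {"ax": 0,"ay": 0,"az": 0,"x": 0,"y": 0,"z": 0.4,"jaw": 0}
    - {"ax": 0,"ay": 0,"az": 0,"x": 0,"y": 0,"z": 0.4,"jaw": 0}
    - {"ax": 0,"ay": 0,"az": 0,"x": 0,"y": 0,"z": 0.4,"jaw": 0}
    - {"ax": 0,"ay": 0,"az": 0,"x": 0,"y": 0,"z": 0.4,"jaw": 0}
    - {"ax": 0,"ay": 0,"az": 0,"x": 0,"y": 0,"z": 0.4,"jaw": 0}
    - {"ax": 0,"ay": 0,"az": 0,"x": 0,"y": 0,"z": 0.4,"jaw": 0}
    - {"ax": 0,"ay": 0,"az": 0,"x": 0,"y": 0,"z": 0.2,"jaw": 0}
    - {"ax": 0,"ay": 0,"az": 0,"x": 0,"y": 0,"z": 0,"jaw": 0}

```text
time_s: 16.55
position: [491.8, -170.8, 42.7]
tcp_rot: [-0.001, 0.995, 0.1, -0.003]
force: [-0.1, 0.1, -0.0]
gripper_width: 85.4
```

```bash
python3 st.py
```

```text
16.55 pos [ 491.77 -170.79   42.75] unit [-102.6   -0.8] yaw 11.44 tilt x,y(tool z in tool-ish) [-0.0053 -0.0021] F [-0.12  0.07 -0.04] w 85.4
```

servo_tool:
  motion:
    - {"ax": 0,"ay": 0,"az": 0,"x": -0.03,"y": 0.06,"z": -0.2,"jaw": 0}
    - {"ax": 0,"ay": 0,"az": 0,"x": 0,"y": 0,"z": -0.12,"jaw": 0}
    - {"ax": 0,"ay": 0,"az": 0,"x": 0,"y": 0,"z": 0,"jaw": 30}
    - {"ax": 0,"ay": 0,"az": 0,"x": 0,"y": 0,"z": 0,"jaw": 50}
    - {"ax": 0,"ay": 0,"az": 0,"x": 0,"y": 0,"z": 0,"jaw": 70}
    - {"ax": 0,"ay": 0,"az": 0,"x": 0,"y": 0,"z": 0,"jaw": 90}
    - {"ax": 0,"ay": 0,"az": 0,"x": 0,"y": 0,"z": 0,"jaw": 110}
    - {"ax": 0,"ay": 0,"az": 0,"x": 0,"y": 0,"z": 0,"jaw": 110}
    - {"ax": 0,"ay": 0,"az": 0,"x": 0,"y": 0,"z": 0,"jaw": 110}
    - {"ax": 0,"ay": 0,"az": 0,"x": 0,"y": 0,"z": 0,"jaw": 110}
  grip_force: 50

```text
time_s: 17.55
position: [492.5, -172.2, 53.7]
tcp_rot: [-0.0, 0.995, 0.1, -0.001]
force: [-1.7, 1.1, 2.0]
gripper_width: 60.5
```

```bash
python3 st.py
```

```text
17.55 pos [ 492.5  -172.19   53.74] unit [-102.2   -2.3] yaw 11.45 tilt x,y(tool z in tool-ish) [-0.0027 -0.001 ] F [-1.7   1.06  1.97] w 60.5
```

servo_tool:
  motion:
    - {"ax": 0,"ay": 0,"az": 0,"x": 0,"y": 0,"z": -0.06,"jaw": 130}
    - {"ax": 0,"ay": 0,"az": 0,"x": 0,"y": 0,"z": -0.1,"jaw": 130}
    - {"ax": 0,"ay": 0,"az": 0,"x": 0,"y": 0,"z": -0.2,"jaw": 130}
    - {"ax": 0,"ay": 0,"az": 0,"x": 0,"y": 0,"z": -0.3,"jaw": 130}
    - {"ax": 0,"ay": 0,"az": 0,"x": 0,"y": 0,"z": -0.4,"jaw": 130}
    - {"ax": 0,"ay": 0,"az": 0,"x": 0,"y": 0,"z": -0.4,"jaw": 130}
    - {"ax": 0,"ay": 0,"az": 0,"x": 0,"y": 0,"z": -0.4,"jaw": 130}
    - {"ax": 0,"ay": 0,"az": 0,"x": 0,"y": 0,"z": -0.2,"jaw": 130}
    - {"ax": 0,"ay": 0,"az": 0,"x": 0,"y": 0,"z": 0,"jaw": 130}
    - {"ax": 0,"ay": 0,"az": 0,"x": 0,"y": 0,"z": 0,"jaw": 130}

```text
time_s: 18.55
position: [493.1, -173.0, 110.7]
tcp_rot: [0.0, 0.995, 0.1, -0.001]
force: [0.1, -1.2, -1.3]
gripper_width: 60.8
```

```bash
python3 st.py; python3 wr.py w8; python3 - <<'E'
from h import *
p,d=r.get_image('side');a=p[...,::-1];b=cv2.imread('pics/w8.png')
np.savez('pics/side8.npz',p=p,d=d)
cv2.imwrite('pics/d.png',np.hstack([cv2.resize(a[130:310,130:370],(400,300)),cv2.resize(b,(400,300))]))
E
```

```text
18.55 pos [ 493.1  -172.96  110.67] unit [-101.7   -3.1] yaw 11.43 tilt x,y(tool z in tool-ish) [-0.0013  0.0005] F [ 0.07 -1.18 -1.26] w 60.8
18.55 [ 493.1  -172.96  110.67] yaw 11.43 z [-1.2e-03 -8.0e-04 -1.0e+00] [ 0.07 -1.18 -1.26] 60.78618676189639
```

View pics/d.png

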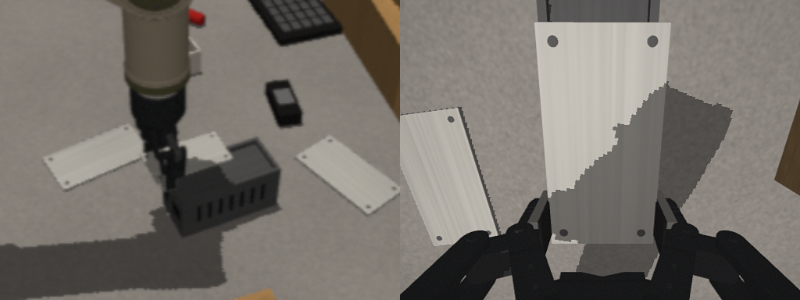

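The plate is held flat by its two long sides, with its marks at full-resolution pixels of about (196,52), (324,52), (209,298) and (308,298). I'll measure the plate in the tool frame and move towards the box.

servo_tool:
  motion:
    - {"ax": 0,"ay": 0,"az": -0.04,"x": 0.2,"y": -0.4,"z": -0.1,"jaw": 130}
    - {"ax": 0,"ay": 0,"az": -0.04,"x": 0.25,"y": -0.7,"z": -0.1,"jaw": 130}
    - {"ax": 0,"ay": 0,"az": -0.04,"x": 0.25,"y": -0.9,"z": -0.1,"jaw": 130}
    - {"ax": 0,"ay": 0,"az": -0.04,"x": 0.3,"y": -1,"z": -0.1,"jaw": 130}
    - {"ax": 0,"ay": 0,"az": -0.04,"x": 0.3,"y": -1,"z": -0.1,"jaw": 130}
    - {"ax": 0,"ay": 0,"az": -0.04,"x": 0.3,"y": -1,"z": -0.1,"jaw": 130}
    - {"ax": 0,"ay": 0,"az": -0.04,"x": 0.3,"y": -1,"z": -0.1,"jaw": 130}
    - {"ax": 0,"ay": 0,"az": -0.04,"x": 0.25,"y": -0.7,"z": -0.1,"jaw": 130}
    - {"ax": 0,"ay": 0,"az": 0,"x": 0.2,"y": -0.4,"z": 0,"jaw": 130}
    - {"ax": 0,"ay": 0,"az": 0,"x": 0,"y": 0,"z": 0,"jaw": 130}

```text
time_s: 19.65
position: [510.5, 28.1, 128.4]
tcp_rot: [-0.002, 0.993, 0.119, -0.004]
force: [-0.4, 0.4, -1.1]
gripper_width: 60.2
```

```bash
cat > plate.py <<'E'
from h import *
import sys
def plate(name):  # plate in tool frame: plane fit + marks
    z=np.load(f'pics/{name}.npz');P=r.camera_params('wrist');T=cloud(z['d'],P,np.eye(3),np.zeros(3));g=cv2.cvtColor(z['p'],cv2.COLOR_RGB2GRAY)
    m=np.zeros(g.shape,bool);m[70:270,225:295]=1; m&=(z['d']>0); pts=T[m];med=np.median(pts[:,2]);pts=pts[abs(pts[:,2]-med)<5]
    A=np.c_[pts[:,:2],np.ones(len(pts))];c=np.linalg.lstsq(A,pts[:,2],rcond=None)[0];print('plane slope x,y',c[:2].round(4))
    M=[]
    for a,b in ((196,52),(324,52),(209,298),(308,298)):
        s=g[b-9:b+10,a-9:a+10].astype(float);wt=np.clip(np.median(s)-30-s,0,None);v,u=np.mgrid[b-9:b+10,a-9:a+10]
        u,v=(u*wt).sum()/wt.sum(),(v*wt).sum()/wt.sum();o=P['T_tool_cam'][:3,3];d=P['T_tool_cam'][:3,:3]@[(u-P['cx'])/P['fx'],(v-P['cy'])/P['fy'],1]
        k=(c[2]+c[0]*o[0]+c[1]*o[1]-o[2])/(d[2]-c[0]*d[0]-c[1]*d[1]);M.append(o+k*d);print(round(u,1),round(v,1),M[-1].round(1))
    M=np.array(M);ctr=M.mean(0);f=M[:2].mean(0)-M[2:].mean(0);print('ctr tool',ctr.round(1),'yaw in tool deg',np.degrees(np.arctan2(f[1],f[0])).round(2));return ctr
plate(sys.argv[1])
E
python3 plate.py w8; python3 st.py; python3 wr.py w9; python3 plate.py w9
```

```text
plane slope x,y [ 0.0026 -0.0023]
195.1 52.3 [ 94.2 -22.5 -24.1]
323.1 52.4 [ 94.2  23.5 -24.2]
209.3 297.4 [ -9.8 -22.7 -24.4]
308.3 297.6 [ -9.9  23.3 -24.5]
ctr tool [ 42.2   0.4 -24.3] yaw in tool deg 0.09
19.65 pos [510.54  28.08 128.38] unit [-45.7 190.7] yaw 13.69 tilt x,y(tool z in tool-ish) [-0.007  -0.0051] F [-0.41  0.38 -1.11] w 60.2
19.65 [510.54  28.08 128.38] yaw 13.69 z [-0.008   0.0033 -1.    ] [-0.41  0.38 -1.11] 60.155962460700806
plane slope x,y [ 0.0026 -0.0016]
195.2 52.3 [ 94.2 -22.5 -24.1]
323.2 52.4 [ 94.2  23.5 -24.2]
209.3 297.4 [ -9.8 -22.7 -24.4]
308.3 297.6 [ -9.9  23.4 -24.5]
ctr tool [ 42.2   0.4 -24.3] yaw in tool deg 0.09
```

View pics/w9.png

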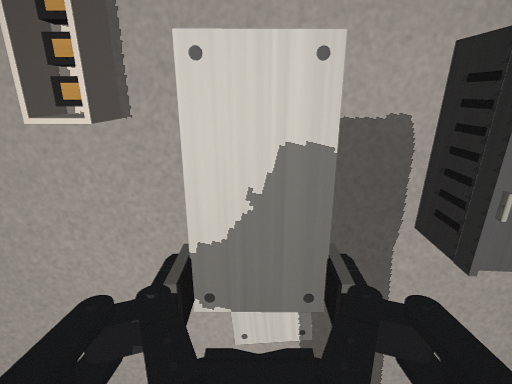

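servo_tool:
  motion:
    - {"ax": 0,"ay": 0.03,"az": 0,"x": 0.3,"y": -0.1,"z": 0,"jaw": 130}
    - {"ax": -0.02,"ay": 0,"az": 0,"x": 0.5,"y": -0.1,"z": 0,"jaw": 130}
    - {"ax": 0,"ay": 0,"az": 0,"x": 0.6,"y": -0.1,"z": 0,"jaw": 130}
    - {"ax": 0,"ay": 0,"az": 0,"x": 0.6,"y": -0.1,"z": 0,"jaw": 130}
    - {"ax": 0,"ay": 0,"az": 0,"x": 0.5,"y": -0.1,"z": 0,"jaw": 130}
    - {"ax": 0,"ay": 0,"az": 0,"x": 0.3,"y": 0,"z": 0,"jaw": 130}
    - {"ax": 0,"ay": 0,"az": 0,"x": 0,"y": 0,"z": 0,"jaw": 130}
    - {"ax": 0,"ay": 0,"az": 0,"x": 0,"y": 0,"z": 0,"jaw": 130}
    - {"ax": 0,"ay": 0,"az": 0,"x": 0,"y": 0,"z": 0,"jaw": 130}
    - {"ax": 0,"ay": 0,"az": 0,"x": 0,"y": 0,"z": 0,"jaw": 130}

```text
time_s: 20.7
position: [581.4, 48.4, 125.4]
tcp_rot: [0.001, 0.994, 0.112, -0.004]
force: [-0.0, 0.4, -1.3]
gripper_width: 60.7
```

```bash
python3 st.py; python3 wr.py w10; cat > box.py <<'E'
from h import *
import sys
z=np.load(f'pics/{sys.argv[1]}.npz');W=cloud(z['d'],r.camera_params('wrist'),rot(z['q']),z['t']);hsv=cv2.cvtColor(z['p'],cv2.COLOR_RGB2HSV)
near=(abs(W[...,0]-586)<90)&(abs(W[...,1]-193)<70)&(z['d']>0)
m=near&(W[...,2]>46)&(W[...,2]<56)
ys,xs=np.nonzero(m); print('px',m.sum(),xs.min(),xs.max(),ys.min(),ys.max(),'rim z',np.median(W[m][:,2]).round(2),'table',np.median(W[near&(W[...,2]<5)][:,2]).round(2))
zr=np.median(W[m][:,2])
pts=np.array([wray((u,v),z['q'],z['t'],zr)[:2] for u,v in zip(xs,ys)],np.float32)
k=cv2.minAreaRect(pts);print('rect',k)
o=np.zeros(m.shape,np.uint8);o[m]=255;cv2.imwrite(f'pics/{sys.argv[1]}m.png',o)
for n in ('scene','side'):
    q=np.load(f'pics/{n}0.npz');P=r.camera_params(n);V=cloud(q['d'],P);mm=(abs(V[...,0]-586)<80)&(abs(V[...,1]-193)<60)&(V[...,2]>45.5)&(V[...,2]<56)
    zz=np.median(V[mm][:,2]); p=np.array([ray((u,v),P,zz)[:2] for v,u in zip(*np.nonzero(mm))],np.float32); print(n,zz.round(1),cv2.minAreaRect(p))
E
python3 box.py w10
```

```text
20.7 pos [581.44  48.38 125.43] unit [ 27.7 196.9] yaw 12.84 tilt x,y(tool z in tool-ish) [-0.0072  0.0007] F [-0.04  0.41 -1.33] w 60.7
20.7 [581.44  48.38 125.43] yaw 12.84 z [-0.0069 -0.0023 -1.    ] [-0.04  0.41 -1.33] 60.73122262876093
px 3511 12 111 81 223 rim z 50.64 table 1.08Traceback (most recent call last):
  File "box.py", line 8, in <module>
    pts=np.array([wray((u,v),z['q'],z['t'],zr)[:2] for u,v in zip(xs,ys)],np.float32)
                  ~~~~^^^^^^^^^^^^^^^^^^^^^^^^
  File "h.py", line 19, in wray
    P=r.camera_params('wrist');T=P['T_tool_cam'];R=rot(q); c=np.array([(uv[0]-P['cx'])/P['fx'],(uv[1]-P['cy'])/P['fy'],1])
ValueError: time passes only in moves, steps and waits
```

View pics/w10.png

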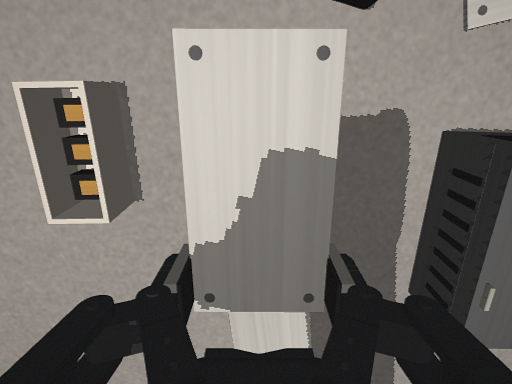

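The box is fully in view, with outer rim corners at about (13,83), (83,81), (107,222) and (49,222). I'll fit the rim with the camera parameters cached.

```bash
cat > box.py <<'E'
from h import *
import sys
z=np.load(f'pics/{sys.argv[1]}.npz');P=r.camera_params('wrist');q,t=z['q'],z['t'];R=rot(q);W=cloud(z['d'],P,R,t);g=z['p'].min(-1)
near=(abs(W[...,0]-586)<90)&(abs(W[...,1]-193)<70)&(z['d']>0)
zr=np.median(W[near&(W[...,2]>46)&(W[...,2]<56)][:,2])
D=np.full(z['d'].shape,1.0,np.float32);C=cloud(D,P,R,t);o=R@P['T_tool_cam'][:3,3]+t;d=C-o;X=o+d*((zr-o[2])/d[...,2])[...,None]
m=(near&(W[...,2]>46.5)&(W[...,2]<55)).astype(np.uint8)
m=cv2.morphologyEx(m,cv2.MORPH_OPEN,np.ones((2,2)))
p=X[m>0][:,:2].astype(np.float32);print('rim z',zr,cv2.minAreaRect(p))
mb=m*(g>150);p=X[mb>0][:,:2].astype(np.float32);print('bright',mb.sum(),cv2.minAreaRect(p))
for uv in ((13,83),(83,81),(107,222),(49,222)): print(uv,X[uv[1],uv[0]].round(1))
for n in ('scene','side'):
    qq=np.load(f'pics/{n}0.npz');P=r.camera_params(n);V=cloud(qq['d'],P);mm=(abs(V[...,0]-586)<80)&(abs(V[...,1]-193)<60)&(V[...,2]>46)&(V[...,2]<56)
    zz=np.median(V[mm][:,2]);C=cloud(D,P);o=-P['R'].T@P['t'];d=C-o;X=o+d*((zz-o[2])/d[...,2])[...,None];print(n,zz.round(1),cv2.minAreaRect(X[mm][:,:2].astype(np.float32)))
E
python3 box.py w10
```

```text
rim z 50.641129277579935 ((585.0252075195312, 192.18807983398438), (104.43329620361328, 50.90265655517578), 13.699393272399902)
bright 1959 ((585.0005493164062, 193.8721160888672), (103.67584991455078, 47.6937141418457), 13.648077964782715)
(13, 83) [629.5 228.6  50.6]
(83, 81) [641.3 182.8  50.6]
(107, 222) [540.7 160.1  50.6]
(49, 222) [530.7 204.2  50.6]
scene 49.6 ((587.4014282226562, 191.826904296875), (107.63529205322266, 53.22695541381836), 13.78506088256836)
side 50.0 ((585.5716552734375, 192.04248046875), (105.99644470214844, 56.461273193359375), 13.738066673278809)
```

servo_tool:
  motion:
    - {"ax": 0,"ay": 0.05,"az": -0.06,"x": -0.1,"y": -0.3,"z": 0,"jaw": 130}
    - {"ax": 0,"ay": 0,"az": -0.06,"x": -0.1,"y": -0.6,"z": 0,"jaw": 130}
    - {"ax": 0,"ay": 0,"az": 0,"x": 0,"y": -0.9,"z": 0,"jaw": 130}
    - {"ax": 0,"ay": 0,"az": 0,"x": 0,"y": -0.9,"z": 0,"jaw": 130}
    - {"ax": 0,"ay": 0,"az": 0,"x": 0,"y": -0.9,"z": 0,"jaw": 130}
    - {"ax": 0,"ay": 0,"az": 0,"x": 0,"y": -0.7,"z": 0,"jaw": 130}
    - {"ax": 0,"ay": 0,"az": 0,"x": 0,"y": -0.4,"z": 0,"jaw": 130}
    - {"ax": 0,"ay": 0,"az": 0,"x": 0,"y": 0,"z": 0,"jaw": 130}
    - {"ax": 0,"ay": 0,"az": 0,"x": 0,"y": 0,"z": 0,"jaw": 130}
    - {"ax": 0,"ay": 0,"az": 0,"x": 0,"y": 0,"z": 0,"jaw": 130}

```text
time_s: 21.75
position: [542.6, 171.9, 126.8]
tcp_rot: [0.0, 0.993, 0.122, 0.0]
force: [0.1, -0.0, -1.1]
gripper_width: 60.2
```

```bash
cat > go.py <<'E'
from h import *
s=r.get_state();R=rot(s['tcp_rot']);p=s['position'];e=R.T@(np.array([544.2,184.2,29.7])-p);y=np.degrees(np.arctan2(R[1,0],R[0,0]))
print(round(s['time_s'],2),p.round(2),'to go units x,y,z',(e/25).round(3),'az',round((y-13.56)/6,3),'ay',round(-np.degrees(R[2,0])/6,3),'ax',round(np.degrees(R[2,1])/6,3),'F',s['force'].round(2),'w',round(s['gripper_width'],1))
E
python3 go.py
```

```text
21.75 [542.63 171.86 126.8 ] to go units x,y,z [ 0.18  -0.466  3.884] az 0.067 ay -0.0 ax 0.006 F [ 0.13 -0.01 -1.1 ] w 60.2
```

servo_tool:
  motion:
    - {"ax": 0,"ay": 0,"az": 0.06,"x": 0.15,"y": -0.3,"z": 0,"jaw": 130}
    - {"ax": 0,"ay": 0,"az": 0,"x": 0,"y": -0.14,"z": 0.2,"jaw": 130}
    - {"ax": 0,"ay": 0,"az": 0,"x": 0,"y": 0,"z": 0.4,"jaw": 130}
    - {"ax": 0,"ay": 0,"az": 0,"x": 0,"y": 0,"z": 0.5,"jaw": 130}
    - {"ax": 0,"ay": 0,"az": 0,"x": 0,"y": 0,"z": 0.5,"jaw": 130}
    - {"ax": 0,"ay": 0,"az": 0,"x": 0,"y": 0,"z": 0.4,"jaw": 130}
    - {"ax": 0,"ay": 0,"az": 0,"x": 0,"y": 0,"z": 0.3,"jaw": 130}
    - {"ax": 0,"ay": 0,"az": 0,"x": 0,"y": 0,"z": 0.2,"jaw": 130}
    - {"ax": 0,"ay": 0,"az": 0,"x": 0,"y": 0,"z": 0,"jaw": 130}
    - {"ax": 0,"ay": 0,"az": 0,"x": 0,"y": 0,"z": 0,"jaw": 130}

```text
time_s: 22.75
position: [543.7, 180.2, 56.3]
tcp_rot: [0.001, 0.993, 0.115, -0.002]
force: [-0.4, -0.8, -0.0]
gripper_width: 60.1
```

```bash
python3 go.py
```

```text
22.75 [543.71 180.24  56.31] to go units x,y,z [ 0.06  -0.152  1.064] az -0.05 ay 0.037 ax 0.018 F [-0.42 -0.84 -0.04] w 60.1
```

servo_tool:
  motion:
    - {"ax": 0.01,"ay": 0.03,"az": -0.04,"x": 0.06,"y": -0.14,"z": 0,"jaw": 130}
    - {"ax": 0,"ay": 0,"az": 0,"x": 0,"y": 0,"z": 0.1,"jaw": 130}
    - {"ax": 0,"ay": 0,"az": 0,"x": 0,"y": 0,"z": 0.15,"jaw": 130}
    - {"ax": 0,"ay": 0,"az": 0,"x": 0,"y": 0,"z": 0.15,"jaw": 130}
    - {"ax": 0,"ay": 0,"az": 0,"x": 0,"y": 0,"z": 0.15,"jaw": 130}
    - {"ax": 0,"ay": 0,"az": 0,"x": 0,"y": 0,"z": 0.1,"jaw": 130}
    - {"ax": 0,"ay": 0,"az": 0,"x": 0,"y": 0,"z": 0.05,"jaw": 130}
    - {"ax": 0,"ay": 0,"az": 0,"x": 0,"y": 0,"z": 0,"jaw": 130}
    - {"ax": 0,"ay": 0,"az": 0,"x": 0,"y": 0,"z": 0,"jaw": 130}
    - {"ax": 0,"ay": 0,"az": 0,"x": 0,"y": 0,"z": 0,"jaw": 130}

```text
time_s: 23.75
position: [545.5, 184.8, 38.8]
tcp_rot: [0.0, 0.993, 0.118, 0.001]
force: [-0.5, -0.4, -1.3]
gripper_width: 60.7
```

```bash
python3 go.py; python3 wr.py w11; python3 plate.py w11|tail -1
```

```text
23.75 [545.53 184.76  38.83] to go units x,y,z [-0.058  0.009  0.365] az -0.007 ay -0.024 ax 0.006 F [-0.54 -0.42 -1.27] w 60.7
23.75 [545.53 184.76  38.83] yaw 13.52 z [ 0.0025 -0.     -1.    ] [-0.54 -0.42 -1.27] 60.66497463783718
ctr tool [ 42.2   0.4 -24.3] yaw in tool deg 0.08
```

servo_tool:
  motion:
    - {"ax": 0,"ay": -0.02,"az": 0,"x": -0.05,"y": 0.01,"z": 0.06,"jaw": 130}
    - {"ax": 0,"ay": 0,"az": 0,"x": 0,"y": 0,"z": 0.08,"jaw": 130}
    - {"ax": 0,"ay": 0,"az": 0,"x": 0,"y": 0,"z": 0.08,"jaw": 130}
    - {"ax": 0,"ay": 0,"az": 0,"x": 0,"y": 0,"z": 0.04,"jaw": 130}
    - {"ax": 0,"ay": 0,"az": 0,"x": 0,"y": 0,"z": 0.01,"jaw": 130}
    - {"ax": 0,"ay": 0,"az": 0,"x": 0,"y": 0,"z": 0.01,"jaw": 130}
    - {"ax": 0,"ay": 0,"az": 0,"x": 0,"y": 0,"z": 0.01,"jaw": 130}
    - {"ax": 0,"ay": 0,"az": 0,"x": 0,"y": 0,"z": 0.01,"jaw": 130}
    - {"ax": 0,"ay": 0,"az": 0,"x": 0,"y": 0,"z": 0,"jaw": 130}
    - {"ax": 0,"ay": 0,"az": 0,"x": 0,"y": 0,"z": 0,"jaw": 130}

```text
time_s: 24.8
position: [544.5, 184.2, 31.0]
tcp_rot: [0.0, 0.993, 0.118, 0.0]
force: [0.9, -0.2, -0.0]
gripper_width: 60.5
```

```bash
python3 go.py
```

```text
24.8 [544.54 184.22  30.97] to go units x,y,z [-0.013 -0.003  0.051] az -0.007 ay -0.008 ax 0.006 F [ 0.94 -0.22 -0.01] w 60.5
```

servo_tool:
  motion:
    - {"ax": 0,"ay": 0,"az": 0,"x": -0.01,"y": 0,"z": 0.01,"jaw": 130}
    - {"ax": 0,"ay": 0,"az": 0,"x": 0,"y": 0,"z": 0.01,"jaw": 130}
    - {"ax": 0,"ay": 0,"az": 0,"x": 0,"y": 0,"z": 0.01,"jaw": 130}
    - {"ax": 0,"ay": 0,"az": 0,"x": 0,"y": 0,"z": 0.01,"jaw": 130}
    - {"ax": 0,"ay": 0,"az": 0,"x": 0,"y": 0,"z": 0.01,"jaw": 130}
    - {"ax": 0,"ay": 0,"az": 0,"x": 0,"y": 0,"z": 0.01,"jaw": 130}
    - {"ax": 0,"ay": 0,"az": 0,"x": 0,"y": 0,"z": 0.01,"jaw": 130}
    - {"ax": 0,"ay": 0,"az": 0,"x": 0,"y": 0,"z": 0.01,"jaw": 130}
    - {"ax": 0,"ay": 0,"az": 0,"x": 0,"y": 0,"z": 0.01,"jaw": 130}
    - {"ax": 0,"ay": 0,"az": 0,"x": 0,"y": 0,"z": 0.01,"jaw": 130}

```text
time_s: 25.8
position: [544.4, 184.2, 30.7]
tcp_rot: [0.001, 0.993, 0.118, 0.001]
force: [-2.5, -1.7, 6.0]
gripper_width: 60.5
```

```bash
python3 go.py
```

```text
25.8 [544.4  184.23  30.69] to go units x,y,z [-0.008 -0.001  0.039] az -0.007 ay -0.017 ax 0.014 F [-2.48 -1.67  5.95] w 60.5
```

servo_tool:
  motion:
    - {"ax": 0,"ay": 0,"az": 0,"x": 0,"y": 0,"z": 0,"jaw": 130}
    - {"ax": 0,"ay": 0,"az": 0,"x": 0,"y": 0,"z": 0,"jaw": 80}
    - {"ax": 0,"ay": 0,"az": 0,"x": 0,"y": 0,"z": 0,"jaw": 65}
    - {"ax": 0,"ay": 0,"az": 0,"x": 0,"y": 0,"z": 0,"jaw": 55}
    - {"ax": 0,"ay": 0,"az": 0,"x": 0,"y": 0,"z": 0,"jaw": 40}
    - {"ax": 0,"ay": 0,"az": 0,"x": 0,"y": 0,"z": 0,"jaw": 20}
    - {"ax": 0,"ay": 0,"az": 0,"x": 0,"y": 0,"z": 0,"jaw": 0}
    - {"ax": 0,"ay": 0,"az": 0,"x": 0,"y": 0,"z": 0,"jaw": 0}
    - {"ax": 0,"ay": 0,"az": 0,"x": 0,"y": 0,"z": 0,"jaw": 0}
    - {"ax": 0,"ay": 0,"az": 0,"x": 0,"y": 0,"z": 0,"jaw": 0}

```text
time_s: 26.8
position: [544.8, 184.4, 30.0]
tcp_rot: [0.0, 0.993, 0.118, 0.001]
force: [-0.1, -0.4, 0.0]
gripper_width: 85.8
```

servo_tool:
  motion:
    - {"ax": 0,"ay": 0,"az": 0,"x": 0,"y": 0,"z": -0.1,"jaw": 0}
    - {"ax": 0,"ay": 0,"az": 0,"x": 0,"y": 0,"z": -0.3,"jaw": 0}
    - {"ax": 0,"ay": 0,"az": 0,"x": 0,"y": 0,"z": -0.6,"jaw": 0}
    - {"ax": 0,"ay": 0,"az": 0,"x": 0,"y": 0,"z": -0.8,"jaw": 0}
    - {"ax": 0,"ay": 0,"az": 0,"x": 0,"y": 0,"z": -0.8,"jaw": 0}
    - {"ax": 0,"ay": 0,"az": 0,"x": 0,"y": 0,"z": -0.8,"jaw": 0}
    - {"ax": 0,"ay": 0,"az": 0,"x": 0,"y": 0,"z": -0.8,"jaw": 0}
    - {"ax": 0,"ay": 0,"az": 0,"x": 0,"y": 0,"z": -0.4,"jaw": 0}
    - {"ax": 0,"ay": 0,"az": 0,"x": 0,"y": 0,"z": 0,"jaw": 0}
    - {"ax": 0,"ay": 0,"az": 0,"x": 0,"y": 0,"z": 0,"jaw": 0}

```text
time_s: 27.8
position: [545.0, 185.4, 157.7]
tcp_rot: [-0.0, 0.993, 0.118, 0.004]
force: [0.2, 0.4, -0.2]
gripper_width: 85.5
```

```bash
python3 st.py; python3 wr.py w12; python3 - <<'E'
from h import *
p,d=r.get_image('scene');np.savez('pics/scene12.npz',p=p,d=d);b=cv2.imread('pics/w12.png')
cv2.imwrite('pics/e.png',np.hstack([cv2.resize(p[90:300,80:400,::-1],(400,300)),cv2.resize(b,(400,300))]))
E
```

```text
27.8 pos [545.05 185.41 157.68] unit [ 18.5 338.4] yaw 13.58 tilt x,y(tool z in tool-ish) [0.008  0.0005] F [ 0.15  0.45 -0.21] w 85.5
27.8 [545.05 185.41 157.68] yaw 13.58 z [ 0.0079  0.0014 -1.    ] [ 0.15  0.45 -0.21] 85.47332328792488
```

View pics/e.png

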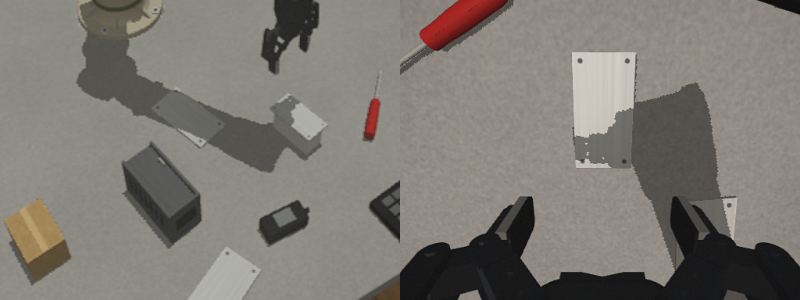

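The plate covers the box. Its marks in the full wrist image are near (230,78), (290,78), (233,206) and (287,206). The driver, adapter and carton look untouched. I'll check numerically.

```bash
python3 - <<'E'
from h import *
z=np.load('pics/w12.npz');q,t=z['q'],z['t'];P=r.camera_params('wrist');W=cloud(z['d'],P,rot(q),t);hull=(W[...,2]>40)&(W[...,2]<65)&(abs(W[...,0]-585)<90)&(abs(W[...,1]-193)<70)
pts=W[hull];top=pts[abs(pts[:,2]-np.median(pts[:,2]))<4];A=np.c_[top[:,:2]-[585,193],np.ones(len(top))];c=np.linalg.lstsq(A,top[:,2],rcond=None)[0]
print('top z, slope',c.round(4),'table',np.median(W[240:270,200:280,2]),cv2.minAreaRect(top[:,:2].astype(np.float32)))
a,b=np.load('pics/scene0.npz'),np.load('pics/scene12.npz');D=np.abs(a['p'].astype(int)-b['p']).max(-1)
for n,(x,y) in dict(driver=(378,171),adapter=(307,244),carton=(110,256)).items(): print(n,'changed px',(D[y-20:y+20,x-20:x+20]>25).sum())
E
```

```text
top z, slope [ 5.00000e-04 -4.00000e-04  5.51266e+01] table 1.0957146826012263 ((585.2991943359375, 193.75804138183594), (119.40410614013672, 62.13215255737305), 13.404191017150879)
driver changed px 0
adapter changed px 0
carton changed px 0
```

Plate centre (585.3, 193.8) against box centre (585.3, 193.7), with a yaw difference of 0.25°. It is flat and at the right height, so I'm handing in.

```bash
python3 -c "
from plant import r
print(r.sign_off())"
```

```text
the job is handed in; nothing more can be done
None
```

The cover plate is lying centred and flat on the outlet box and released. I handed the job in at about 28 s of the 66 s; sign-off reports no verdict.

**What I did**
- **Slide:** I pressed shut fingertips on the plate and dragged it about 70 mm, until it overhung the front edge by about 37 mm. The wrist force read at most about 7.4 N downwards, at the end of each move call. That is a little below the 8–14 N you suggested, but the plate followed the finger with no slip seen while it was being slid.
- **Carry and place:** I gripped the overhanging end by its long sides at 50 N, carried it over and lowered it slowly. I stopped when I felt about 6 N of contact, then opened the fingers and backed off.

**Last checks**

| Check | Result |
|---|---|
| Plate centre against box centre | within about 0.5 mm |
| Lengthwise angle | 0.25° off |
| Tilt | under 0.001 rad |
| Plate top height | 55.1 mm measured, about 54 mm after the camera's 1.1 mm height offset; 54 mm expected |
| Driver, adapter, carton | no changed pixels in the scene camera, compared with the start |
| Fingers | clear of everything, about 100 mm above the plate |

**Disagreements**
- My first two move calls were refused because the rows left out keys with no motion, but nothing moved.
- The scene camera's box fit was 2–3 mm off the wrist camera's. I used the wrist value because its fitted size (103.7 x 47.7 mm) matched the box.

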